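# Load the slide holder under the sample stage's spring clip

## Robot

A 6-joint arm with a two-finger parallel gripper is mounted at the origin on the work surface. World frame = base frame: x ahead of the robot, y to its left, z up, the work surface at z = 0. Lengths are in m, angles in rad, forces in N, time in s.
With the tool pointing down it reaches from about 0.275 to 0.825 m from the base axis. Payload 4.9 kg.
Tool frame: the origin (TCP) lies midway between the tips of the shut fingers; the grasp point (between the pads) lies 19 mm behind it (grip_point_offset is the distance from the TCP to the grasp point, in m); z points along the fingers, x is the direction in which the jaws open and shut, and the axes are right-handed (so a half turn about z gives the same grasp; the last joint's range is limited). The gripper opens to 85 mm and grips with 20 to 120 N. Pads are 22 mm wide; open, the fingers measure 114 mm over their backs; the gripper's body (76 mm by 85 mm) begins 54 mm behind the grasp point. The pads swing forward as they close: fully open they stand 13 mm farther back than shut.
Start: joints at [1.151, 0.326, -0.193, 1.052, 0, 1.437], TCP at [0.155, 0.528, 0.231] pointing down, gripper open.
Joint ranges: [-2.65, 2.65], [-0.97, 1.79], [-1.3, 1.35], [-1.93, 2.1], [-1.47, 1.37], [-3.14, 3.14]. Speed limits (rad/s): [2.57, 2.57, 3.14, 3.14, 3.14, 3.14].

## Interface

Orientations are given as a rotation vector (axis times angle).
In Python, from cell import * gives the robot as it stands. Calls block until the motion is done:
- movep(position, orientation): joint-space move of the TCP to a pose.
- move_l(position, velocity=0.15, rot=None, until_force=None): straight line of the TCP; rot=None keeps the orientation; velocity is the mean speed in m/s. With until_force (N) it stops when the force on the tool has changed by that much, and returns True; else False.
- set_joints(angles): joint-space move.
- let_go() and grab(newtons=None): open the fingers fully, or close them until they stop; newtons is the grip in N (None keeps the last).
- sleep(seconds).
- ik(position, orientation): joint angles nearest the present ones, or None.
- get_state(): the state.
- grab_frame(name): name is "side" or "top"; returns a dict with "img" (420x560x3 uint8, red, green, blue), "fx", "fy", "cx", "cy" (pixels), "cam_to_world" (4x4, takes a point from camera to world coordinates). Camera axes: x right, y down, z forward; pixel columns grow to the right and rows downward; lengths in m; the calibration is good to about 2 mm. A picture is of the moment at which its call begins. There is no depth.
A pose or a line that the arm cannot do raises MotionError and nothing moves.
- sign_off(): hands the job in, once; it reports no verdict.
Trained networks look in the newest picture that a camera, given by its name, has taken for a name from the list of things; names that differ only in an ending like _2 or _b are one class to them, and where a whole thing is asked for, a point or a joint stands for the part that bears it (a point fixed in the world has none). Each returns a list of dicts, best first, with "score" (0 to 1); they miss things now and then, are a little off and sometimes report something else, mostly with a low value. They report only what shows in the picture. A call takes as long as a camera call. They do not tell look-alikes from the thing itself.
- spot_in(camera, name): "centre" ([column, row] in pixels, amid what is visible of it).
- silhouettes(camera, name): "mask" (420x560 bool, what is visible of it) and "centre" ([column, row] in pixels, amid what is visible of it).
- tip_of(camera, name): "centre" ([column, row] in pixels: a listed point, or the origin of a listed thing).
The state is a dict: "clock": time; "q": joint angles; "joint_velocities": joint speeds; "tau": joint torques, N m; "position": TCP position; "eef_rot": TCP orientation; "contact_force": force on the tool from outside, world axes, zero at the start; "wrist_torque": the same for the moment, N m; "finger_gap": opening from 0.0 (shut) to 1.0 (fully open).
Only numpy, scipy, OpenCV 4.12 (cv2) and the standard library are available. Lean on these libraries where they do the work, as an engineer would, in place of code of your own. Each camera call takes 0.05 s, during which the arm holds its last target.

## Task

Press the long bar of the spring clip on the sample stage down with one fingertip and keep it held down while your other fingertip pushes the black slide holder along its channel, beneath the raised nose of the clip, until it is fully home against the end stop; only then let the clip go, so that it closes on the holder. Push the holder by its tab: do not lift or carry it, and leave the glassware and other things around the stage as they stand.

Things in the scene. Friction and masses are not known exactly. Their poses are not given: they have to be found in the camera images.
- stage: Fixed aluminium sample stage, 310 mm (x -160 to +150) by 155 mm (y -58 to +98). Origin on the table under the middle line of the channel; z up. Flat deck 30 mm above the table. The channel runs along stage x at y = 0 between rails 48 mm apart inside, 6 mm high. The holder is pushed towards stage +x. A white sensor head, top 75 mm above the table, fills stage x = 88 to 146 mm.
- end_stop (a point): Middle of the lower edge of the end stop's face, on the deck at stage x = +75 mm, y = 0. The stop is a dark block across the channel, 60 mm wide, 16 mm high above the deck.
- holder: Black slide holder: flat frame with glass window, 70 mm long (x), 44 mm wide, 8 mm thick, about 60 g, loose in the channel, its axes along the stage's within 2 degrees. Origin: centre of its underside. It starts with its front (+x) edge 10 to 50 mm short of the clip's nose; home, with that edge against the end stop, its origin is at stage x = +40 mm, y = 0.
- holder_tab (a point): Middle of the rear face of the holder's upright tab, the face to push, at holder x = -35 mm, y = 0, 14 mm above the holder's underside. The tab stands along the holder's rear (-x) edge, 24 mm wide (y), 5 mm thick, its top 20 mm above the underside.
- clip (a joint): Angle of the sprung steel clip about its hinge (along stage x at stage y = +38 mm, 44 mm above the table). 0 at rest; grows as its bar is pressed; stop at 0.34 rad. The nose blocks the holder at 0, clears it above about 0.15, and reads about 0.12 resting on it. About 3 N at the middle of the bar starts it, about 6 N holds it at the stop; let go, it springs back.
- clip_bar (a point): Middle of the upper face of the clip's flat thumb bar, the place to press anywhere along its length: 190 mm long (stage x = -140 to +50 mm), 26 mm wide, middle line at about stage y = +72 mm. At rest it slopes up away from the channel, middle line 47 mm above the table; at the stop it is level at 36 mm. At 40 mm or lower the nose clears the holder. A fingertip can slide along it.
- clip_nose (a point): Lower edge of the clip's nose, a turned-down lip over the channel's middle line, stage x = +20 to +50 mm, 6 mm wide in y. It hangs 3 mm above the deck at rest, about 15 mm at the stop.
- vial_a: small clear glass vial with white cap, 22 mm diameter, 45 mm tall, standing on the table to the stage's -y side. Bystander; origin at the centre of its underside.
- vial_b: small amber glass vial with black cap, 22 mm diameter, 45 mm tall, standing on the table to the stage's -y side. Bystander; origin at the centre of its underside.
- stopper: dark rubber stopper, 42 mm across its head, 32 mm tall, standing on the table to the stage's +y side. Bystander; origin at the centre of its underside.
- amber_bottle: amber reagent bottle with blue cap, 70 mm diameter, 150 mm tall. Bystander; origin at the centre of its underside.
- beaker: open glass beaker, 68 mm across, 85 mm tall. Bystander; origin at the centre of its underside.
- dish: white porcelain bowl, 90 mm across, 40 mm tall. Bystander; origin at the centre of its underside.
- spatula: steel lab spatula, a flat bar 150 mm long, 14 mm wide at most, 4 mm thick, lying on the table. Bystander; origin at its middle, underside.
- jar: white jar with blue cap, 56 mm diameter, 60 mm tall. Bystander; origin at the centre of its underside.
There are look-alikes about, which are no part of the job. Of the things like the holder, leave any that is pink; of the rest the smaller one is meant.

How it is judged:
On the way, in this order (a step that is already met when the one before it is completed fails the run):
1. the clip is held open while the holder is still in front of its nose (value of joint clip above 0.17 rad and x of holder in the frame of stage below -0.012 m), for 0.15 s.
2. the holder is home against the end stop with the clip still held open (value of joint clip above 0.17 rad and x of holder in the frame of stage above 0.037 m), for 0.15 s.
At the end, for the whole second after the job is handed in: The holder lies flat and still in the channel, home within 3.5 mm of the end stop, and the clip has been let go and its nose rests on the holder (clip angle 0.09 to 0.165 rad) (x of holder in the frame of stage between 0.0365 and 0.043 m and y of holder in the frame of stage between -0.004 and 0.004 m and z of holder in the frame of stage between 0.027 and 0.033 m and value of joint clip between 0.09 and 0.165 rad and linear speed of holder below 0.01 m/s and velocity of joint clip below 0.05 rad/s and angle between holder's own z axis and vertical below 0.05 rad); the robot touches nothing.
It fails at once if the clip is let down (below 0.15 rad) while the holder is part of the way beneath its nose (x of holder in the frame of stage between -0.008 and 0.034 m and value of joint clip below 0.15 rad).
It fails at once if the holder is lifted more than 6 mm off the deck or tipped by more than 0.2 rad (z of holder in the frame of stage above 0.036 m or angle between holder's own z axis and vertical above 0.2 rad).
It fails at once if a vial moved more than 20 mm or tipped (distance of any of vial_a, vial_b from where it was at the start of the episode above 0.02 m or angle between any of vial_a, vial_b's own z axis and vertical above 0.3 rad).
It fails at once if the stopper, jar or spatula moved more than 20 mm or tipped (distance of any of stopper, jar, spatula from where it was at the start of the episode above 0.02 m or angle between any of stopper, jar's own z axis and vertical above 0.3 rad).
It fails at once if the amber bottle, beaker or dish moved more than 20 mm or tipped (distance of any of amber_bottle, beaker, dish from where it was at the start of the episode above 0.02 m or angle between any of amber_bottle, beaker, dish's own z axis and vertical above 0.3 rad).
It also fails if it takes over 42 s, if anything falls off the work surface, if the arm or the gripper's body presses on something with over 40 N, if the wrist force passes 120 N, or if a joint passes its speed limit or range.

## Working session

There is one attempt and no reset: what is moved stays moved. The work goes in short steps, each a Python script; the robot and the scene stay as the last script left them, time stands still between calls to the robot, and variables do not carry over. Pictures are saved under pics/ and viewed, and the job is handed in when it is done.

```bash
ls; mkdir -p pics; python3 - <<'E'
from cell import *
import cv2,numpy as np
for n in ["side","top"]:
    f=grab_frame(n); cv2.imwrite(f"pics/{n}0.png",cv2.resize(f["img"][:,:,::-1],None,fx=1.4,fy=1.4,interpolation=cv2.INTER_CUBIC))
    print(n,f["fx"],f["fy"],f["cx"],f["cy"],np.round(f["cam_to_world"],4).tolist())
    for k in ["stage","holder","holder_tab","clip_bar","clip_nose","end_stop","vial_a","stopper"]:
        try: print(k,[(np.round(d["centre"]).tolist(),round(d["score"],2)) for d in tip_of(n,k)])
        except Exception as e: print(k,e)
print(get_state())
E
```

```text
pics
side 398.00440788600383 398.00440788600383 273.71234609332214 207.95191244809968 [[0.9859, -0.087, 0.1428, 0.4544], [-0.1671, -0.5468, 0.8204, -0.6663], [0.0067, -0.8327, -0.5536, 0.5477], [0.0, 0.0, 0.0, 1.0]]
stage [([296.0, 281.0], 0.6)]
holder [([280.0, 273.0], 0.77), ([159.0, 311.0], 0.61), ([167.0, 378.0], 0.57), ([396.0, 303.0], 0.21)]
holder_tab [([296.0, 282.0], 0.63), ([233.0, 223.0], 0.63), ([183.0, 397.0], 0.62)]
clip_bar [([258.0, 249.0], 0.87), ([235.0, 225.0], 0.37)]
clip_nose [([312.0, 265.0], 0.67)]
end_stop [([330.0, 259.0], 0.92), ([293.0, 214.0], 0.4)]
vial_a [([309.0, 339.0], 0.81), ([351.0, 311.0], 0.79)]
stopper []
top 439.0373091329789 439.0373091329789 281.0975174035495 209.15330096639028 [[-0.0222, -0.9848, 0.1725, 0.3515], [-0.9996, 0.0194, -0.0183, 0.0474], [0.0146, -0.1728, -0.9848, 1.1916], [0.0, 0.0, 0.0, 1.0]]
stage [([333.0, 193.0], 0.86)]
holder [([354.0, 289.0], 0.97), ([398.0, 281.0], 0.95), ([339.0, 210.0], 0.8)]
holder_tab [([341.0, 283.0], 0.79), ([418.0, 270.0], 0.73), ([342.0, 221.0], 0.61)]
clip_bar [([315.0, 215.0], 0.92), ([253.0, 229.
[... 184 characters left out ...]
stopper [([285.0, 231.0], 0.76)]
{'clock': 0.9, 'q': array([ 1.15080456e+00,  3.26179931e-01, -1.92606076e-01,  1.05201356e+00,
        3.15674624e-05,  1.43657411e+00]), 'joint_velocities': array([ 0.0016331 , -0.00106633, -0.00074687, -0.00117882,  0.00194398,
        0.00135496]), 'tau': array([ 4.31540975e-04, -4.43316829e+01,  2.62759137e+01,  9.14367738e-04,
       -1.93200975e-06, -7.62189757e-06]), 'position': array([0.15503853, 0.52770699, 0.23128946]), 'eef_rot': array([-2.51511389e+00, -1.88245668e+00,  2.85768429e-05]), 'contact_force': array([-0.27474003,  0.22553472,  0.18692721]), 'wrist_torque': array([ 0.00441991, -0.03679163, -0.02147636]), 'finger_gap': 1.0007135456304115}
```

View pics/side0.png

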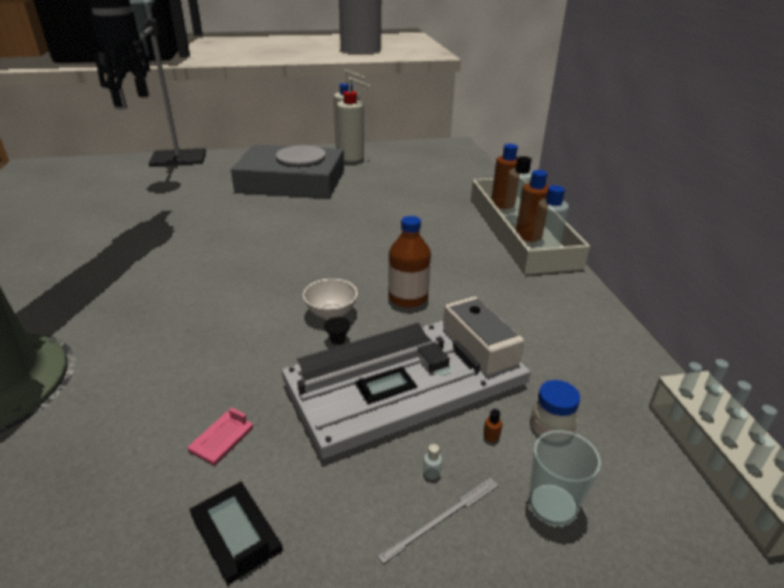

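View pics/top0.png

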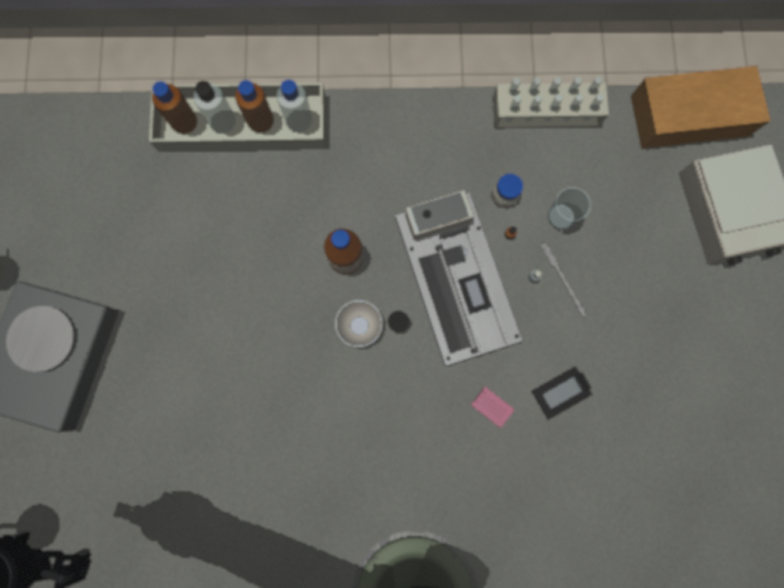

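Candidates for the holder (side 784‑px image): pink one at (220,435), excluded; large black one on the table at (238,530); small black one in the channel at (387,384). The last fits, being the smaller of the non-pink and in the channel. I'll confirm this in enlarged crops.

```bash
python3 - <<'E'
from cell import *
import cv2,numpy as np
for n,(x0,x1,y0,y1) in {"side":(190,390,200,330),"top":(270,390,130,265)}.items():
    f=grab_frame(n); np.save(n+".npy",f["img"]); c=f["img"][y0:y1,x0:x1,::-1]
    s=4 
    c=cv2.resize(c,None,fx=s,fy=s,interpolation=cv2.INTER_CUBIC)
    c=cv2.convertScaleAbs(c,alpha=1.3,beta=15)
    for k in range(0,x1-x0,20): cv2.putText(c,str(x0+k),(k*s,10),0,.4,(0,255,255),1); cv2.line(c,(k*s,12),(k*s,18),(0,255,255),1)
    for k in range(10,y1-y0,20): cv2.putText(c,str(y0+k),(0,k*s+4),0,.4,(0,255,255),1)
    cv2.imwrite(f"pics/{n}_crop.png",c)
    for k in ["stage","holder"]:
        for d in silhouettes(n,k): print(n,k,d["score"],np.round(d["centre"]),d["mask"].sum())
E
```

```text
side stage 0.55 [292. 269.] 10568
side holder 0.91 [278. 277.] 679
side holder 0.8 [157. 312.] 983
side holder 0.72 [169. 379.] 2826
top stage 0.72 [362. 137.] 382
top stage 0.65 [325. 195.] 6200
top stage 0.45 [367. 164.] 55
top holder 0.86 [400. 281.] 951
top holder 0.78 [353. 291.] 453
top holder 0.64 [340. 209.] 430
```

View pics/side_crop.png

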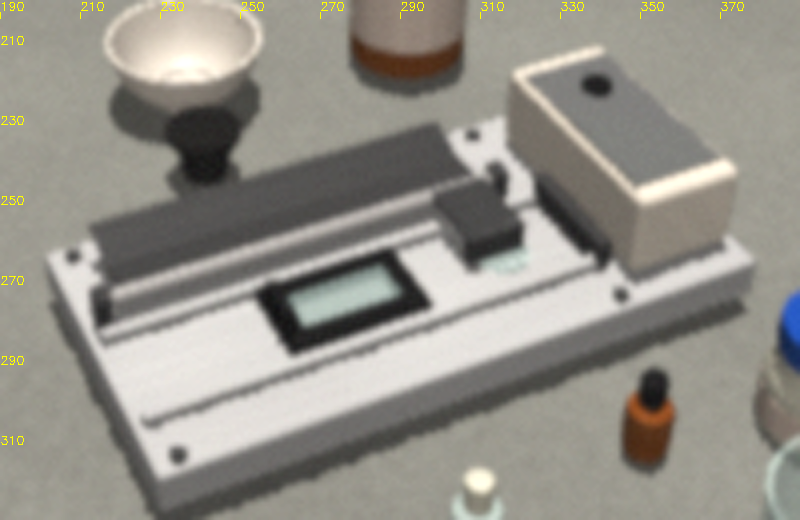

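View pics/top_crop.png

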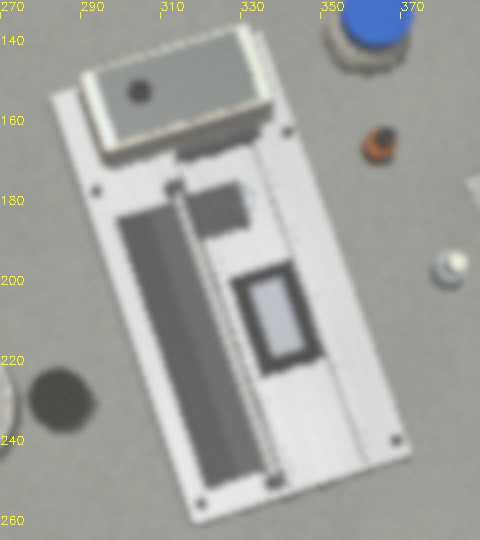

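The smaller black frame in the channel (side crop (345,305), i.e. pixel (276,276); top pixel (340,209)) is the holder. Next I fit the stage pose and the holder's position.

```bash
cat > h.py <<'E'
import numpy as np,cv2
from scipy.optimize import least_squares
from cell import *
CAM={}
def cam(n):
    if n not in CAM: CAM[n]=grab_frame(n)
    return CAM[n]
def proj(n,P):
    f=cam(n);T=np.linalg.inv(f["cam_to_world"]);P=np.atleast_2d(P)
    p=P@T[:3,:3].T+T[:3,3]
    return np.c_[f["fx"]*p[:,0]/p[:,2]+f["cx"],f["fy"]*p[:,1]/p[:,2]+f["cy"]]
def s2w(P,s):
    P=np.atleast_2d(np.array(P,float));c,q=np.cos(s[2]),np.sin(s[2])
    return np.c_[s[0]+c*P[:,0]-q*P[:,1],s[1]+q*P[:,0]+c*P[:,1],P[:,2]]
def ray(n,px,z):
    f=cam(n);d=f["cam_to_world"][:3,:3]@np.array([(px[0]-f["cx"])/f["fx"],(px[1]-f["cy"])/f["fy"],1]);o=f["cam_to_world"][:3,3]
    return o+d*(z-o[2])/d[2]
E
cat > fit.py <<'E'
from h import *
def cr(n,l):
    o={"side":(190,200),"top":(270,130)}[n]; return [((a+.5)/4-.5+o[0],(b+.5)/4-.5+o[1]) for a,b in l]
z=.03
obs={"side":(cr("side",[(47,260),(158,483),(753,258)]),[(-.16,.098,z),(-.16,-.058,z),(.15,-.058,z)]),
"top":(cr("top",[(50,95),(195,523),(412,455),(262,32)]),[(.15,.098,z),(-.16,.098,z),(-.16,-.058,z),(.15,-.058,z)])}
def fit(ns):
    r=least_squares(lambda s:np.concatenate([(proj(n,s2w(obs[n][1],s))-obs[n][0]).ravel() for n in ns]),[.5,-.08,0.2],loss="soft_l1")
    return r.x,r.fun
for ns in (["side"],["top"],["side","top"]):
    s,f=fit(ns);print(ns,np.round(s,4),np.round(f,1))
np.save("stage.npy",s)
def w2s(p):
    c,q=np.cos(s[2]),np.sin(s[2]);d=p[:2]-s[:2];return np.round(1000*np.array([c*d[0]+q*d[1],-q*d[0]+c*d[1]]),1)
# holder top face corners z=.038
for n,l in {"side":[(295,353),(432,300),(397,250)],"top":[(263,375),(323,352),(292,261),(231,282)]}.items():
    for p in cr(n,l): print(n,w2s(ray(n,p,.038)))
for n in ["side","top"]:
    im=cam(n)["img"][:,:,::-1]; x0,y0,w,h={"side":(190,200,200,130),"top":(270,130,120,135)}[n]
    c=cv2.resize(im[y0:y0+h,x0:x0+w],None,fx=4,fy=4,interpolation=cv2.INTER_CUBIC)
    def poly(P,col):
        p=(proj(n,s2w(P,s))-[x0,y0]+.5)*4-.5
        cv2.polylines(c,[np.round(p).astype(int)],True,col,1)
    poly([(-.16,-.058,z),(.15,-.058,z),(.15,.098,z),(-.16,.098,z)],(0,0,255))
    poly([(-.14,.059,.0427),(.05,.059,.0427),(.05,.085,.0515),(-.14,.085,.0515)],(0,255,0))
    poly([(.075,-.03,.046),(.075,.03,.046),(.075,.03,.03),(.075,-.03,.03)],(255,0,0))
    poly([(-.16,-.024,.036),(.075,-.024,.036),(.075,.024,.036),(-.16,.024,.036)],(255,255,0))
    cv2.imwrite(f"pics/{n}_fit.png",c)
    for k in ["stage","amber_bottle","dish","stopper","clip_nose","end_stop","clip_bar","holder","holder_tab","jar"]:
        zz={"clip_nose":.033,"clip_bar":.047,"end_stop":.03,"holder":.03,"holder_tab":.044}.get(k,0)
        print(n,k,[(w2s(ray(n,d["centre"],zz)).tolist(),round(d["score"],2)) for d in tip_of(n,k)])
E
python3 fit.py
```

```text
['side'] [ 0.5954 -0.115   0.3028] [-1.8 -0.9  0.4  0.2  0.6  0. ]
['top'] [ 0.5949 -0.1162  0.2882] [-0.3 -0.1 -0.6  0.9  0.7 -0.1  0.3 -0.7]
['side', 'top'] [ 0.5955 -0.1158  0.2946] [-1.6 -1.1 -0.1  0.2  1.   0.8 -0.7 -0.  -0.3  0.8  0.9 -0.5 -0.2 -0.9]
side [-80.7 -22.7]
side [ -9.3 -19.8]
side [-7.4 17.8]
top [-80.   22.6]
top [-77.8 -20.6]
top [-13.1 -21.6]
top [-14.   22.2]
side stage [([-3.8, -4.6], 0.97)]
side amber_bottle [([113.3, 214.2], 0.9)]
side dish [([-32.4, 235.5], 0.81), ([104.4, 211.2], 0.34)]
side stopper [([-50.7, 159.3], 0.66)]
side clip_nose [([32.6, -5.9], 0.77)]
side end_stop [([76.3, 1.3], 0.88)]
side clip_bar [([-48.2, 74.6], 0.67)]
side holder [([-277.6, -118.9], 0.66), ([-38.7, 7.2], 0.61)]
side holder_tab [([-80.7, 7.5], 0.96), ([-267.3, -166.7], 0.87), ([-241.4, 25.6], 0.72), ([19.0, -140.4], 0.18)]
side jar [([134.2, -128.2], 0.95)]
top stage [([-0.7, -7.9], 0.97)]
top amber_bottle [([99.1, 217.7], 0.67)]
top dish [([-27.5, 233.3], 0.6)]
top stopper [([-50.4, 160.4], 0.56)]
top clip_nose [([32.0, -0.6], 0.77)]
top end_stop [([79.2, -5.0], 0.71), ([-59.7, 157.0], 0.4)]
top clip_bar [([-42.2, 75.1], 0.95), ([30.0, -10.3], 0.5)]
top holder [([-258.8, 26.6], 0.78), ([-33.9, 2.6], 0.69), ([-269.5, -89.5], 0.68)]
top holder_tab [([-234.5, 57.2], 0.93), ([-72.9, 4.3], 0.61), ([-261.5, -143.0], 0.56)]
top jar [([5.0, 1.3], 0.62), ([135.0, -135.0], 0.58)]
```

View pics/side_fit.png

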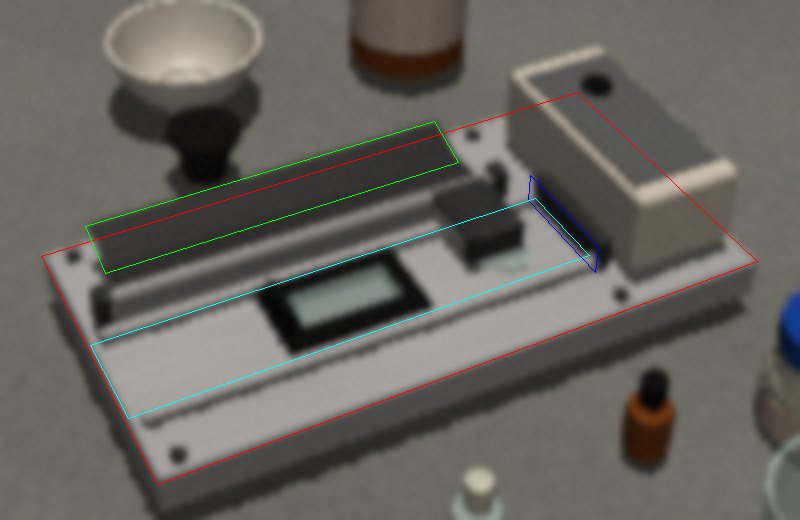

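View pics/top_fit.png

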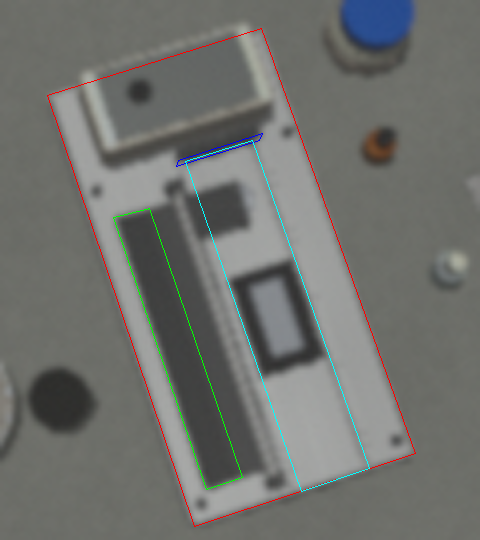

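```bash
cat >> h.py <<'E'
from scipy.spatial.transform import Rotation as R
TH=np.deg2rad(32); MY=.035
S=np.load("stage.npy")
def rotv(flip=0):
    a=S[2]+np.pi/2-TH+flip*np.pi
    x=np.array([np.cos(a),np.sin(a),0]);z=np.array([0,0,-1.]);return R.from_matrix(np.c_[x,np.cross(z,x),z]).as_rotvec()
def mid(sx,tipz,sy=MY): return s2w([(sx,sy,tipz-.013)],S)[0]   # open fingers: tips 13 mm behind TCP
E
python3 - <<'E'
from h import *
print(get_state()["clock"])
for fl in (0,1):
    for a in [(-.079,.26),(-.079,.036),(.019,.036)]:
        q=ik(mid(*a),rotv(fl)); print(fl,a,np.round(mid(*a),3),None if q is None else np.round(q,2))
E
```

```text
2.3
0 (-0.079, 0.26) [ 0.51  -0.105  0.247] [-0.35  0.26 -0.24  1.07  0.   -0.08]
0 (-0.079, 0.036) [ 0.51  -0.105  0.023] [-0.35  0.51 -0.52  0.54  0.   -0.08]
0 (0.019, 0.036) [ 0.604 -0.077  0.023] [-0.25  0.64 -0.28  0.66  0.    0.02]
1 (-0.079, 0.26) [ 0.51  -0.105  0.247] [-0.35  0.26 -0.24  1.07 -0.    3.06]
1 (-0.079, 0.036) [ 0.51  -0.105  0.023] [-0.35  0.51 -0.52  0.54 -0.    3.06]
1 (0.019, 0.036) [ 0.604 -0.077  0.023] [-0.25  0.64 -0.28  0.66 -0.   -3.13]
```

```bash
cat >> h.py <<'E'
def shot(tag):
    for n,(x0,y0,w,h) in {"side":(170,130,220,190),"top":(260,120,150,150)}.items():
        f=grab_frame(n); s=3.5 if n=="side" else 4
        cv2.imwrite(f"pics/{n}_{tag}.png",cv2.convertScaleAbs(cv2.resize(f["img"][y0:y0+h,x0:x0+w,::-1],None,fx=s,fy=s,interpolation=cv2.INTER_CUBIC)[:600,:800],alpha=1.4,beta=20))
def st():
    s=get_state();print("t",round(s["clock"],2),"pos",np.round(s["position"],4),"F",np.round(s["contact_force"],1),"gap",round(s["finger_gap"],2));return s
E
python3 - <<'E'
from h import *
movep(mid(-.079,.26),rotv()); st()
move_l(mid(-.079,.066),velocity=.15); st()
shot("a")
E
```

```text
t 4.87 pos [ 0.5098 -0.1045  0.247 ] F [ 0.3  0.3 -0.1] gap 1.0
t 6.31 pos [ 0.5104 -0.1055  0.0537] F [0.3 0.3 0.2] gap 1.0
```

View pics/side_a.png

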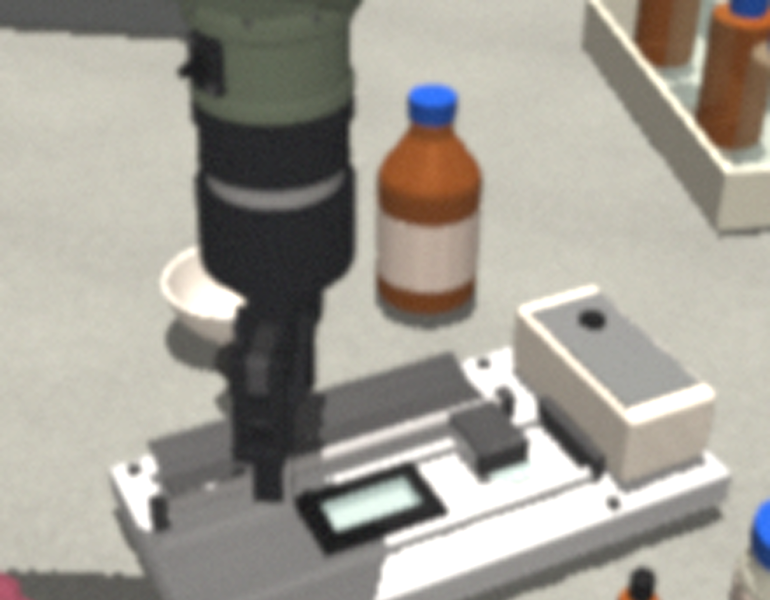

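View pics/top_a.png

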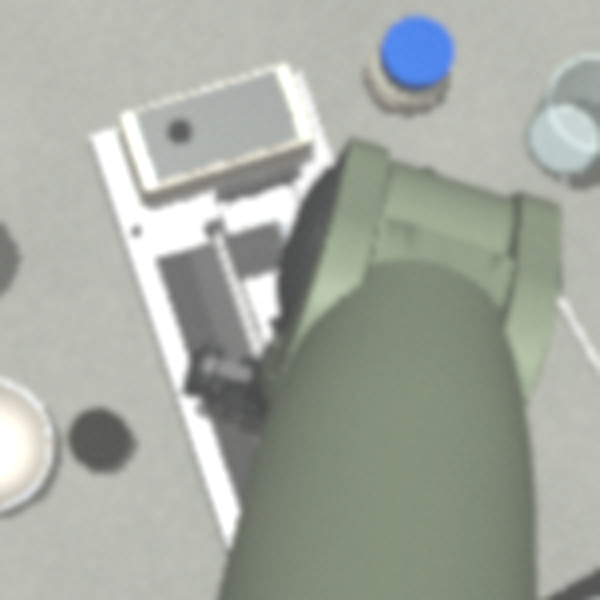

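Side view: near finger B's tip is at crop (268,498), i.e. pixel (246.6,272), behind the holder. Top view: finger A is over the bar at about crop (215,375). I'll check the tip position against the prediction, then press.

```bash
python3 - <<'E'
from h import *
u=np.array([np.sin(TH),np.cos(TH)])*.04975
m=np.array([-.079,MY])
for z in (.060,.066,.072):print(z,proj("side",s2w([(*(m-u),z)],S))[0].round(1))
s0=get_state()["contact_force"]
r=move_l(mid(-.079,.035),velocity=.03,until_force=9); print(r)
s=st(); print("tipz",s["position"][2]+.013,"dF",(s["contact_force"]-s0).round(1))
shot("b")
E
```

```text
0.06 [246.8 277.6]
0.066 [246.6 275. ]
0.072 [246.5 272.5]
True
t 7.45 pos [ 0.5098 -0.1054  0.0227] F [-0.8 -1.   6.7] gap 0.99
tipz 0.03573984287718193 dF [-0.8 -1.3  7.3]
```

View pics/side_b.png

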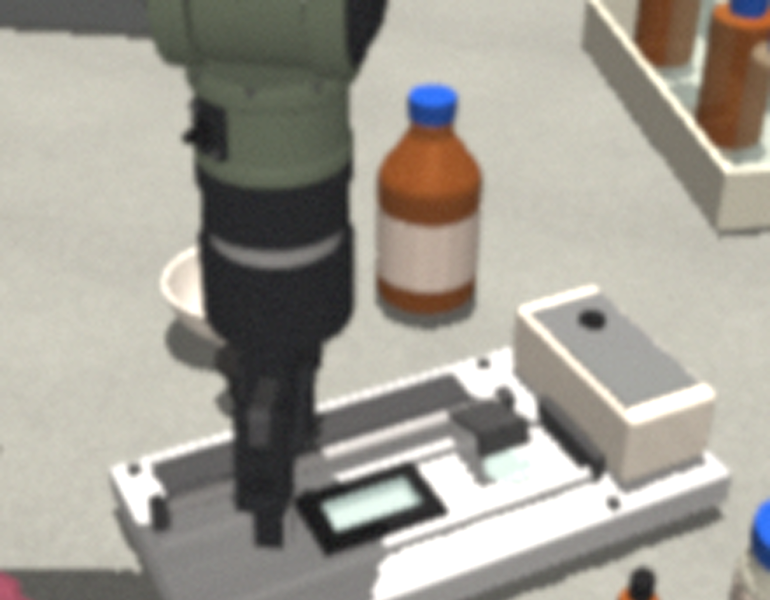

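View pics/top_b.png

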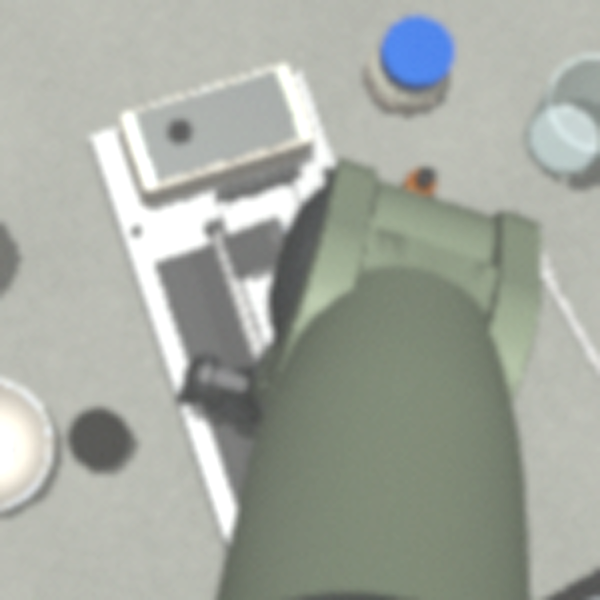

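The bar is level and the nose raised (side crop (485,435)); finger B stands in the channel at crop (268,540), just behind the holder. Next I push in stages.

```bash
python3 - <<'E'
from h import *
def go(sx,v=.04,uf=None):
    p=mid(sx,0);p[2]=.0226
    r=move_l(p,velocity=v,until_force=uf); s=st()
    print(sx,r); return r
if not go(-.06,.04,12):
    shot("c0")
    go(-.035,.05,12)
shot("c")
E
```

```text
t 8.18 pos [ 0.5274 -0.1002  0.0228] F [-3.2 -0.2  7.1] gap 1.0
-0.06 False
t 8.93 pos [ 0.5515 -0.0929  0.0228] F [-2.  -0.7  5.7] gap 1.0
-0.035 False
```

View pics/side_c.png

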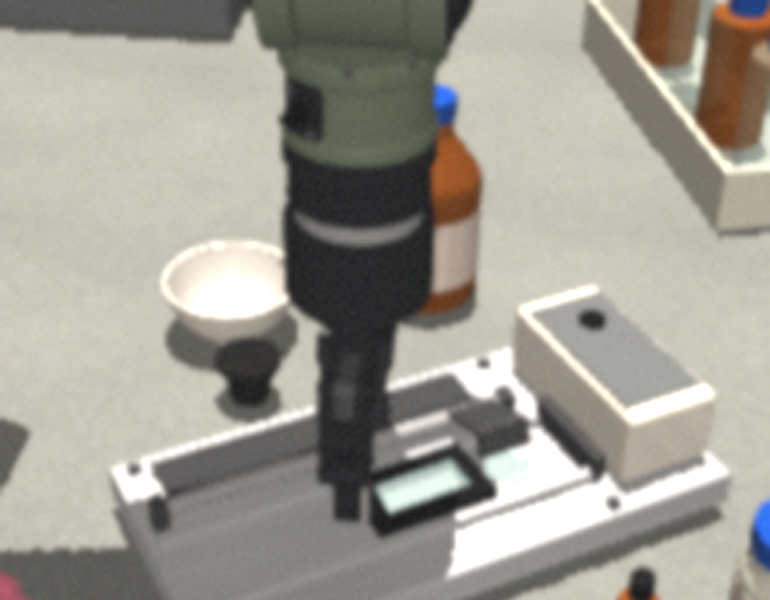

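The holder slides ahead of finger B (window at crop (425,485)) and the clip stays open. I continue to home.

```bash
python3 - <<'E'
from h import *
def go(sx,v=.04,uf=None):
    p=mid(sx,0);p[2]=.0226
    r=move_l(p,velocity=v,until_force=uf); s=st()
    print(sx,r); return r
if not go(.008,.05,15):
    print(go(.028,.025,9))
sleep(.3); st()
shot("d")
s=get_state();d=s["position"][:2]-S[:2];print("midx",d@[np.cos(S[2]),np.sin(S[2])])
E
```

```text
t 10.04 pos [ 0.5922 -0.0806  0.0228] F [-2.9 -1.3  6.7] gap 1.0
0.008 False
t 10.64 pos [ 0.6043 -0.0768  0.023 ] F [-2.1 -0.3  6.6] gap 1.0
0.028 True
True
t 10.94 pos [ 0.6043 -0.0768  0.0229] F [-1.4  0.2  6.3] gap 1.0
midx 0.019740175814837897
```

View pics/side_d.png

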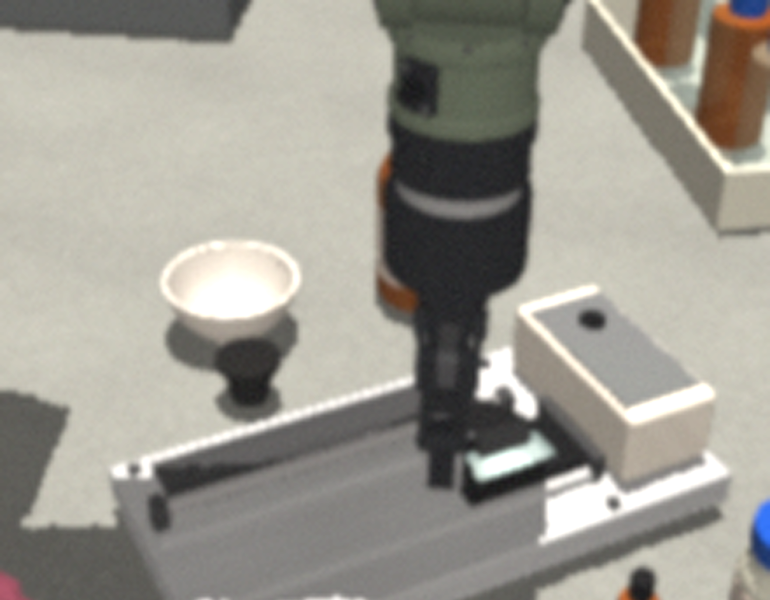

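View pics/top_d.png

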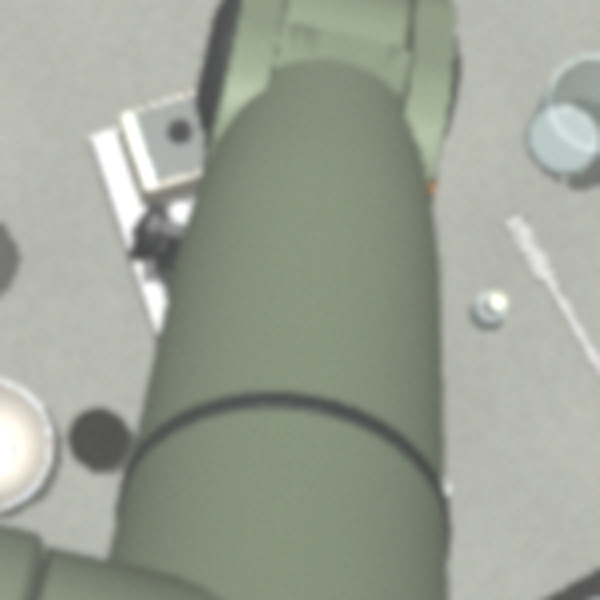

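```bash
python3 - <<'E'
from h import *
p=mid(.029,0);p[2]=.0226
print(move_l(p,velocity=.02,until_force=14)); st()
s=get_state();d=s["position"][:2]-S[:2];print("midx",d@[np.cos(S[2]),np.sin(S[2])])
sleep(.2);st()
f=grab_frame("side");x0,y0,w,h=270,220,110,70
c=cv2.resize(f["img"][y0:y0+h,x0:x0+w,::-1],None,fx=7,fy=7,interpolation=cv2.INTER_CUBIC)
c=cv2.convertScaleAbs(c,alpha=1.8,beta=30); 
S1=least_squares; s=[.5954,-.115,.3028]
q=(proj("side",s2w([(.005,-.022,.038),(.075,-.022,.038),(.075,.022,.038),(.005,.022,.038)],s))-[x0,y0]+.5)*7-.5
c2=c.copy();cv2.polylines(c2,[q.round().astype(int)],True,(0,0,255),1)
cv2.imwrite("pics/e.png",c2)
E
```

```text
True
t 11.34 pos [ 0.6041 -0.0768  0.0231] F [-1.5 -0.7  7.2] gap 1.0
midx 0.019597200027847254
t 11.54 pos [ 0.6041 -0.0768  0.0231] F [-1.4  0.7  6.7] gap 0.99
```

View pics/e.png

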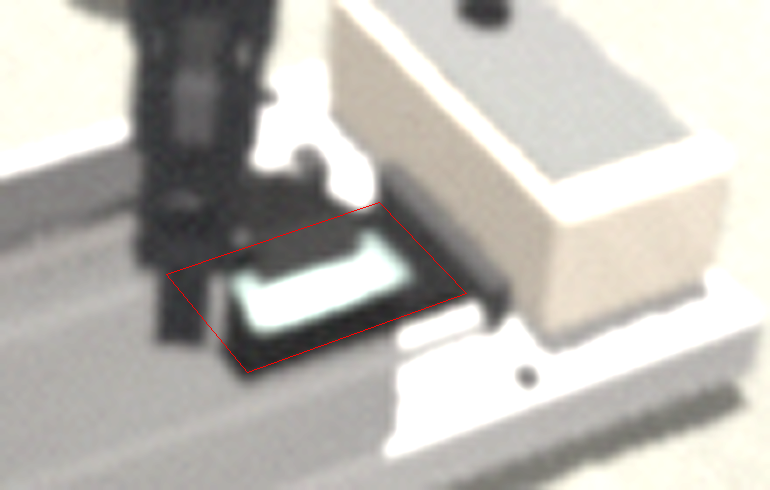

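The outline of the home pose matches the holder: its front edge is on the stop at crop (465,292), and a second push did not move it further. I'll back finger B off the tab while still pressing the bar, then lift.

```bash
python3 - <<'E'
from h import *
p=mid(.0125,0);p[2]=.0226
move_l(p,velocity=.03); st()
move_l(mid(.0125,.075),velocity=.05); st()
move_l(mid(.0125,.25),velocity=.2); st()
movep(mid(-.16,.25),rotv()); st()
# clear the view
q=get_state()["q"].copy(); q[0]=1.0; set_joints(q); st()
shot("f")
for n in("side","top"):
    print(n,[(d["centre"],d["score"]) for d in tip_of(n,"holder")])
E
```

```text
t 12.03 pos [ 0.5989 -0.079   0.0234] F [2.2 0.7 5.9] gap 1.0
t 12.97 pos [ 0.597  -0.0787  0.0617] F [-0.  -0.8  0.6] gap 1.0
t 13.99 pos [ 0.5965 -0.0785  0.2357] F [-0.7  0.4  0.4] gap 1.0
t 14.72 pos [ 0.4329 -0.129   0.2369] F [ 0.7 -0.2  0.3] gap 1.0
t 16.87 pos [0.1794 0.4147 0.2369] F [-0.8 -0.4  0.1] gap 1.0
side [([155.5, 313.1], 0.89), ([166.1, 379.4], 0.71), ([316.1, 263.3], 0.61)]
top [([398.0, 280.8], 0.95), ([353.4, 289.9], 0.89), ([329.1, 179.9], 0.65)]
```

View pics/side_f.png

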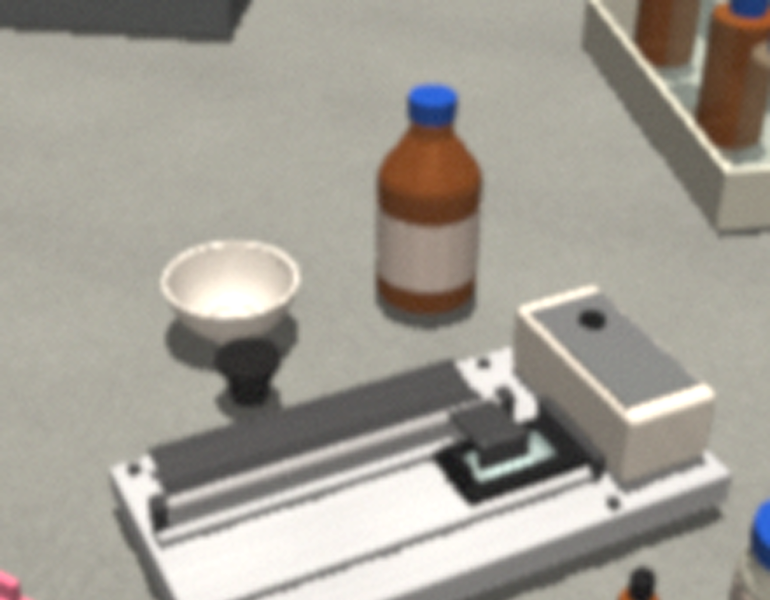

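View pics/top_f.png

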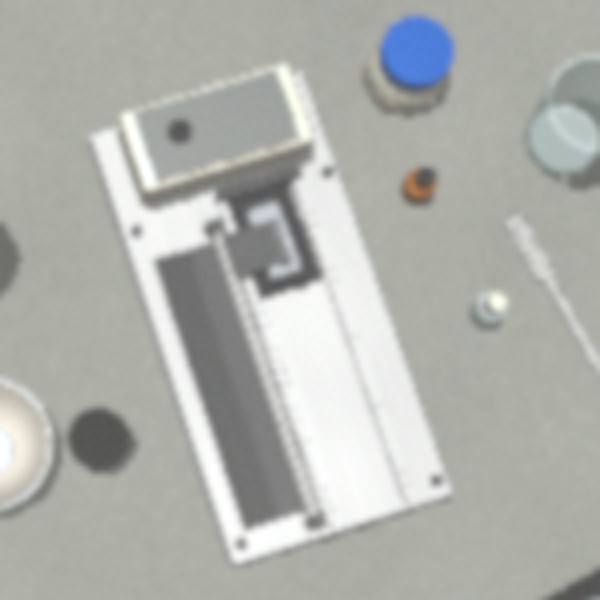

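The holder sits at the stop (side crop (515,460), top crop (275,245)) with the clip's nose resting on it, and the bystanders have not moved. I hand in.

```bash
python3 - <<'E'
from h import *
c,q=np.cos(S[2]),np.sin(S[2])
for n,px in (("side",(316.1,263.3)),("top",(329.1,179.9))):
    d=ray(n,px,.03)[:2]-S[:2];print(n,np.round([c*d[0]+q*d[1],-q*d[0]+c*d[1]],4))
sign_off()
E
```

```text
side [ 0.043  -0.0006]
top [ 0.0388 -0.0022]
the job is handed in; nothing more can be done
```

I pushed the holder home under the raised clip and let the clip close on it, then handed the job in at about 17 s. `sign_off()` gives no verdict, so what follows rests on my own checks.

- **How it was done:** I turned the open gripper about 32° to the stage, so that one fingertip pressed the bar to its stop at about 36 mm. The other fingertip pushed the small black holder by its tab. At the end I drew that fingertip back off the tab while still pressing the bar, then lifted straight up.
- **Holder home:** The push stopped at the expected place, and a second, harder push moved it no further. The last network fixes put its origin at stage x = 43.0 mm (side camera) and 38.8 mm (top camera), against a nominal 40 mm. They disagree by about 4 mm, which I put down to camera calibration and network error; the side value is right at the 43 mm limit.
- **Sideways position:** y read −0.6 mm (side) and −2.2 mm (top), inside the ±4 mm allowed.
- **Clip:** The last pictures show the nose resting on the holder. I had no direct reading of the clip angle.
- **Surroundings:** In the last close-up pictures, which leave out part of the spatula and beaker, nothing appears to have moved. The arm is clear of everything.

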